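Feed a short busbar under the shear's guard with the push stick

TASK

Set up the bench shear for its next cut: with the wooden push stick, feed the short copper bar from the infeed through the low mouth of the guard and under the sprung roller until its leading edge rests fully against the back gauge, without shoving the gauge out of its setting. Keep the gripper itself off the bar. Then draw the stick out and stand it on its sole on the bench, clear of the shear, and leave the pliers, dry cell and starter where they are.

Things in the scene. Friction and masses are not known exactly. Their poses are not given: they have to be found in the camera images.
- shear: Bench busbar shear, green castings, fixed. Origin on the bench under the middle of its guard's front face; +y is the feed direction. Deck 110 mm wide, top 30 mm above the bench, y -205 (open infeed end) to +235 mm. Two infeed guides, 12 mm high above the deck and 9 mm wide, y -183 to 2, leave a channel 64.6 mm wide about x = 0. The hand lever (x +76, leaning to y 190, 300 high) stays parked.
- mouth (a point): Middle of the mouth's lower edge: on the deck top, in the front face of the sheet-steel guard; axes as the shear's. The mouth is 65 mm wide and 20 mm high. Guard, cheeks (x -69 to +69 mm) and a roof of bars stand 82 mm above the deck, from y 0 to 121 mm, open at the far end.
- roller_low (a point): Lowest point of the sprung rubber hold-down roller, 24 mm thick and 72 mm wide, inside the guard 75 mm past its front face; it hangs 4 mm above the deck. It lifts as the bar goes under it and then holds the bar down. Feeding the bar takes about 1 to 4 N before the roller and about 5 to 8 N under it.
- stop (a point): Middle of the back gauge's face that the bar must meet, 3 mm above the deck, axes as the shear's. The gauge is an aluminium cross bar, 78 mm wide and 22 mm high, between black clamp blocks on two steel rods on the outfeed side; it is clamped 140 to 165 mm beyond the guard's front face and slips if pushed with more than about 60 N.
- busbar: Short copper flat bar, 60 mm (x) by 110 mm (y) by 6 mm, 0.25 to 0.5 kg, with two 11 mm bolt holes side by side near its leading end. It lies flat on the infeed deck between the guides, before the mouth. Origin in the middle of its underside, +y towards the mouth.
- bar_front (a point): Middle of the bar's leading edge (the end with the holes), at half its thickness (3 mm).
- bar_tail (a point): Middle of the bar's trailing edge, at half its thickness: where the push stick's nose pushes.
- push_stick: Wooden push stick standing on its flat sole on the bench, 0.14 kg. Sole 40 mm wide (x), 10 mm thick, y -33 to +155 mm, blunt nose at +y. An upright handle, 22 mm (x) by 32 mm (y), rises at y = 0 to z 84 mm; a slim brace slants from it (35 mm high) down to the sole at y 66. Origin on the underside of the sole below the handle; z up.
- stick_grip (a point): Middle of the handle, 52 mm above the underside of the sole: a good place to grip, from above, across its 22 mm (fingers closing along the stick's x).
- stick_nose (a point): Middle of the nose of the push stick: 155 mm ahead (+y) of the handle's axis and 4 mm above the underside of the sole.
- pliers: Combination pliers with red handles, 48 x 168 x 14 mm, lying on the bench in front of the shear; bystander. Origin in the middle of the underside.
- cell: Dark blue round dry cell with a yellow band, 33 mm across, 62 mm high, standing on the bench near its left end; bystander. Origin in the middle of the underside.
- starter: White lamp starter can, 21 mm across, 39 mm high, standing behind the shear; bystander. Origin in the middle of the underside.
Things that resemble listed ones, but are neither listed nor needed, are in the scene too. Of the things that look like the push_stick, the largest one is meant.

How it is judged:
By the outcome, as a careful person would: the job done as asked, in the order asked, and still so for the second after the job is handed in, with the robot touching nothing.
It also fails if it takes over 51 s, if anything falls off the work surface, if the arm or the gripper's body presses on something with over 40 N, if the wrist force passes 120 N, or if a joint passes its speed limit or range.

ROBOT

A 7-joint arm with a two-finger parallel gripper is mounted at the origin on a cart in front of the work surface, level with it; the furniture and walls round the work are solid. World frame = base frame: x ahead of the robot, y to its left, z up, the work surface at z = 0. Lengths are in m, angles in rad, forces in N, time in s.
With the tool pointing down it reaches from about 0.425 to 0.925 m from the base axis. Payload 6.8 kg.
Tool frame: the origin (TCP) lies at the very end of the fingers, on their centre line; the grasp point (between the pads) lies 19 mm behind it; z points along the fingers, y is the line along which they close (so a half turn about z gives the same grasp; the last joint's range is limited). The gripper opens to 85 mm and grips with 20 to 120 N. Pads are 22 mm wide; open, the fingers measure 114 mm over their backs; the gripper's body (76 mm by 85 mm) begins 54 mm behind the grasp point. The pads swing forward as they close: fully open they stand 13 mm farther back than shut.
Start: joints at [1.15, 0.477, 0.022, 1.555, -0.011, 1.109, -0.083], TCP at [0.208, -0.642, 0.231] pointing down, gripper open.
Joint ranges: [-2.96, 2.96], [-0.34, 2.1], [-1.41, 1.46], [0.24, 2.44], [-1.37, 4.51], [0.17, 1.92], [-2.96, 2.96]. Speed limits (rad/s): [2.39, 2.39, 3.14, 3.14, 3.14, 3.14, 3.14].

INTERFACE

Orientations are given as a unit quaternion [w, x, y, z].
In Python, from station import * gives the robot as it stands.
- The arm moves only by the tool jog_arm, never from a script. Its argument "moves" is one flat list of numbers, 7 for each row, row after row: the shift along the tool's x, y, z normalised to -1 to 1, where 1 is 20 mm, then the turn, a rotation vector about the tool's x, y, z normalised to -1 to 1, where 1 is 4 degrees, then the opening, from 0 (shut) to 1 (fully open). In form: [x, y, z, rx, ry, rz, claw, x, y, z, rx, ry, rz, claw, ...]. A call has exactly 8 rows; each row shifts and turns the commanded pose from where the row before left it, along the tool's axes as they then stand; what a row does not reach is not made up. A row lasts 1/12 s, in which the tool goes at most 41.7 mm and 7.16 degrees, less where a joint would pass 70% of its speed; a pose out of reach is approached as far as the arm can. A call with a number of a shift or a turn outside -1 to 1 is refused whole. A call with a gripper value outside its range is refused whole. The fingers move at their own pace and stop on an object; "grip_force" is the grip in N (left out, the last holds). Time passes only in rows, so rows that do not move let the fingers close, or fill a call up. It gives the time, the measured TCP pose, the force, the opening and the grip force at its end, in the units of the state.
- get_obs(): the state, without advancing time (a new reading comes with each control period).
- read_camera(name): name is "scene" or "top" or "wrist"; returns a dict with "color" (400x640x3 uint8, blue, green, red), "fx", "fy", "cx", "cy" (pixels), "rvec" (rotation vector, rad) and "tvec" (3), from world to camera coordinates, as OpenCV has them. Camera axes: x right, y down, z forward; pixel columns grow to the right and rows downward; lengths in m; the calibration is good to about 2 mm. A picture is of the moment at which its call begins. There is no depth.
- hand_in(): hands the job in; it is judged then, once.
The state is a dict: "t": time; "q": joint angles; "joint_vel": joint speeds; "joint_torque": joint torques, N m; "eef_pos": TCP position; "tool_rot": TCP orientation; "contact_force": force on the tool from outside, world axes, zero at the start; "torque": the same for the moment, N m; "gripper_width": opening from 0.0 (shut) to 1.0 (fully open); "grasp_force": force on a finger pad.
Only numpy, scipy, OpenCV 4.12 (cv2) and the standard library are available. Lean on these libraries where they do the work, as an engineer would, in place of code of your own. Each camera call takes 0.05 s, during which the arm holds its last target. There are 200 camera calls.

## Working session

There is one attempt and no reset: what is moved stays moved. The work goes in short steps, Python scripts to look and compute and a tool call to move; the robot and the scene stay as the last step left them, time stands still between calls to the robot, and variables do not carry over. Pictures are saved under pics/ and viewed, at most 14 in all, crops included, and the job is handed in when it is done.

Besides the shell and the picture viewer there is one more tool, called after "Call:" in YAML: its name, and indented under it one key for each argument. jog_arm: Moves the arm, as the interface text tells. Scaled input: -1 to 1 covers 20 mm each way for a shift and 4 degrees each way for a turn. Its arguments: {"type":"object","properties":{"moves":{"type":"array"},"grip_force":{"type":"number"}},"required":["moves"]}

```bash
mkdir -p pics; ls; python3 - <<'E'
from station import *
import cv2
o=get_obs(); print({k:o[k] for k in("t","eef_pos","tool_rot","gripper_width")})
for n in("scene","top"):
    c=read_camera(n); cv2.imwrite(f"pics/{n}0.png",c["color"]); print(n,c["fx"],c["cx"],c["cy"],c["rvec"],c["tvec"])
E
```

```text
pics
{'t': 0.0, 'eef_pos': array([ 0.20749795, -0.64167586,  0.23031958]), 'tool_rot': array([-9.03759695e-04,  9.87787847e-01,  1.55802114e-01, -2.31608471e-04]), 'gripper_width': 0.999001606225995}
scene 514.3488238143775 318.90641784472973 189.69396559829815 [ 1.61332501 -1.66599358  0.89262751] [-0.11304358  0.40731109  1.44232224]
top 409.98075910301037 319.07556929811153 199.38948904567314 [ 2.11168606 -2.17605375  0.14744487] [-0.11868177  0.59396563  1.59961076]
```

View pics/scene0.png

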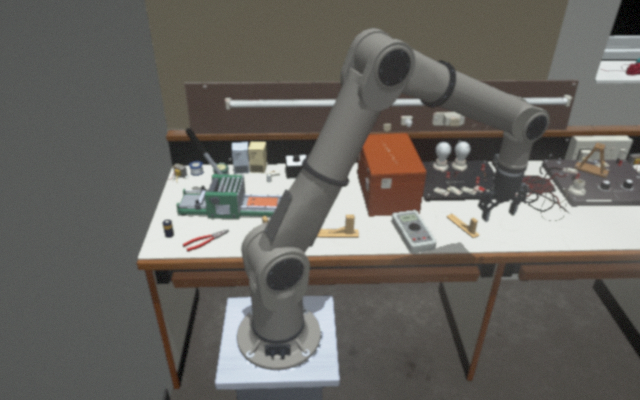

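View pics/top0.png

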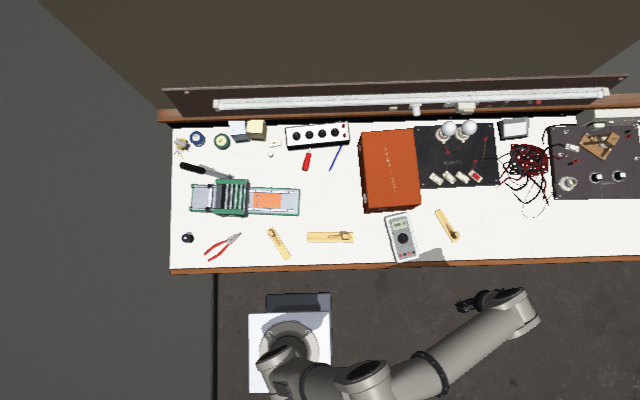

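The scene view shows the shear at left (180–285, 175–215). In the top view the shear spans (190–300, 180–215) with the mouth towards the left, and the copper bar is at about (267,201). Three sticks lie at (278,243), (330,237) and (447,225), and the middle one is longest, with its handle at about (345,237). I'll zoom in next.

```bash
cat > h.py <<'E'
import cv2, numpy as np
from station import *
def cam(n):
    c=read_camera(n); c["R"]=cv2.Rodrigues(np.array(c["rvec"]))[0]; return c
def ray(c,u,v,z):
    d=c["R"].T@np.array([(u-c["cx"])/c["fx"],(v-c["cy"])/c["fy"],1]); o=-c["R"].T@np.array(c["tvec"])
    return o+d*(z-o[2])/d[2]
def px(c,P): return cv2.projectPoints(np.float64(P).reshape(-1,3),np.array(c["rvec"]),np.array(c["tvec"]),np.array([[c["fx"],0,c["cx"]],[0,c["fy"],c["cy"]],[0,0,1.]]),None)[0][:,0]
E
python3 - <<'E'
from h import *
c=cam("top"); im=c["color"]
cv2.imwrite("pics/top1.png",cv2.resize(im[160:270,175:365],None,fx=4.2,fy=4.2,interpolation=cv2.INTER_CUBIC))
hsv=cv2.cvtColor(im,cv2.COLOR_BGR2HSV)
def blobs(name,lo,hi,z,box):
    m=cv2.inRange(hsv,lo,hi); k=np.zeros_like(m); x0,y0,x1,y1=box; k[y0:y1,x0:x1]=m[y0:y1,x0:x1]
    for q in cv2.findContours(k,0,1)[0]:
        if cv2.contourArea(q)<60: continue
        r=cv2.minAreaRect(q); b=cv2.boxPoints(r)
        print(name,cv2.contourArea(q),r[0],"\n",np.round([ray(c,u,v,z)[:2] for u,v in b],4).tolist(),np.round(b).tolist())
blobs("copper",(5,90,100),(20,255,255),.036,(240,180,305,220))
blobs("wood",(12,60,90),(30,255,255),.01,(255,222,470,265))
blobs("green",(60,80,30),(90,255,255),.03,(185,170,305,220))
E
```

```text
copper 353.5 (266.5, 200.0) 
 [[0.6252, 0.1292], [0.6219, 0.0203], [0.565, 0.0212], [0.5683, 0.1296]] [[253.0, 193.0], [280.0, 193.0], [280.0, 207.0], [253.0, 207.0]]
wood 72.0 (457.5, 262.0) 
 [[0.3352, -0.6351], [0.3325, -0.7266], [0.3167, -0.7253], [0.3194, -0.634]] [[446.0, 260.0], [469.0, 260.0], [469.0, 264.0], [446.0, 264.0]]
wood 401.5 (329.5, 236.5) 
 [[0.4633, -0.0837], [0.4578, -0.2652], [0.4217, -0.2637], [0.4271, -0.0828]] [[307.0, 232.0], [352.0, 232.0], [352.0, 241.0], [307.0, 241.0]]
wood 213.5 (278.2264404296875, 243.35585021972656) 
 [[0.4736, 0.0828], [0.4889, 0.0574], [0.3691, -0.0158], [0.3542, 0.0094]] [[266.0, 231.0], [272.0, 227.0], [291.0, 256.0], [284.0, 260.0]]
wood 152.5 (450.2794494628906, 229.63238525390625) 
 [[0.4875, -0.6221], [0.5069, -0.6574], [0.4237, -0.7001], [0.4046, -0.665]] [[440.0, 222.0], [448.0, 217.0], [461.0, 237.0], [452.0, 242.0]]
green 513.5 (229.39024353027344, 196.48779296875) 
 [[0.5518, 0.3006], [0.6981, 0.2856], [0.6786, 0.1505], [0.5329, 0.1671]] [[211.0, 213.0], [215.0, 177.0], [248.0, 180.0], [244.0, 216.0]]
```

View pics/top1.png

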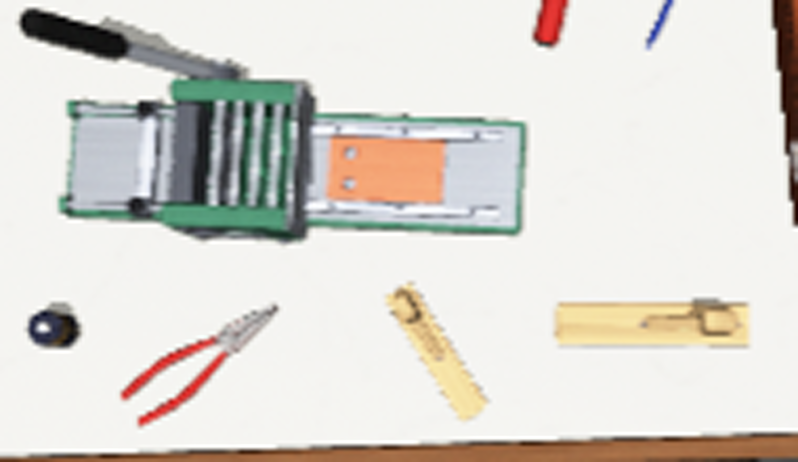

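The crop (4.2x from 175,160) shows the bar with its two holes on the left, so it faces the mouth. Deck infeed corners are at about (525,122) and (521,234). The long stick runs (555–748, 303–346), with its handle at the right end near (715,318) and its nose to the left. I'll refine on the zoom before moving.

```bash
python3 - <<'E'
from h import *
c=cam("top")
def w(x,y,z): return ray(c,175+(x+.5)/4.2-.5,160+(y+.5)/4.2-.5,z)
P={}
for n,x,y,z in [("deckA",525,122,.03),("deckB",521,234,.03),("deckfarA",72,103,.03),("deckfarB",66,213,.03),("guideA0",315,127,.042),("guideA1",502,134,.042),("guideB0",315,207,.042),("guideB1",499,214,.042),
 ("barFL",330,138,.036),("barFR",328,200,.036),("barTL",445,142,.036),("barTR",442,203,.036),
 ("sNoseA",556,303,.01),("sNoseB",556,346,.01),("sTailA",748,303,.01),("sTailB",748,346,.01),("handle top",718,318,.084),("gaugeA",157,115,.052),("gaugeB",152,203,.052),("gFrA",312,85,.112),("gFrB",302,236,.112)]:
    P[n]=w(x,y,z); print(n,P[n].round(4))
def ang(a,b): d=P[b]-P[a]; return np.degrees(np.arctan2(-d[0],d[1]))
for a,b in [("deckA","deckfarA"),("deckB","deckfarB"),("guideA1","guideA0"),("guideB1","guideB0"),("barTL","barFL"),("barTR","barFR"),("sTailA","sNoseA"),("sTailB","sNoseB")]: print(a,b,ang(a,b).round(2))
E
```

```text
deckA [ 0.6382 -0.0589  0.03  ]
deckB [ 0.5298 -0.0526  0.03  ]
deckfarA [0.6704 0.3793 0.03  ]
deckfarB [0.5632 0.3834 0.03  ]
guideA0 [0.6375 0.1418 0.042 ]
guideA1 [ 0.6251 -0.0373  0.042 ]
guideB0 [0.5602 0.1422 0.042 ]
guideB1 [ 0.5482 -0.0328  0.042 ]
barFL [0.6273 0.1285 0.036 ]
barFR [0.5674 0.1308 0.036 ]
barTL [0.62  0.018 0.036]
barTR [0.5612 0.0218 0.036 ]
sNoseA [ 0.4642 -0.0837  0.01  ]
sNoseB [ 0.4231 -0.0827  0.01  ]
sTailA [ 0.4587 -0.2681  0.01  ]
sTailB [ 0.4176 -0.2664  0.01  ]
handle top [ 0.4412 -0.2345  0.084 ]
gaugeA [0.652  0.2908 0.052 ]
gaugeB [0.5675 0.2949 0.052 ]
gFrA [0.6646 0.1321 0.112 ]
gFrB [0.5252 0.1419 0.112 ]
deckA deckfarA -4.2
deckB deckfarB -4.39
guideA1 guideA0 -3.93
guideB1 guideB0 -3.93
barTL barFL -3.78
barTR barFR -3.26
sTailA sNoseA -1.72
sTailB sNoseB -1.7
```

```bash
cat >> h.py <<'E'
from scipy.spatial.transform import Rotation as Ro
def plan(pos,yaw,n,w,dec=2,step=None):
    """rows to TCP pos, tool y heading yaw (deg), tool down; yaw target mod 180"""
    o=get_obs(); p=np.array(o["eef_pos"]); q=np.array(o["tool_rot"]); R=Ro.from_quat(q[[1,2,3,0]])
    y=np.radians(yaw); Y=np.array([np.cos(y),np.sin(y),0]); Z=np.array([0,0,-1.]); M=Ro.from_matrix(np.c_[np.cross(Y,Z),Y,Z])
    out=[]
    rv=(R.inv()*M).as_rotvec()/n; D=(np.array(pos)-p)/n
    for i in range(n):
        s=R.inv().apply(D)/.02; r=np.degrees(rv)/4
        s=s.round(dec); r=r.round(dec); out+=[*s,*r,w]; R=R*Ro.from_rotvec(np.radians(4*r))
    print("max",np.abs(np.array(out).reshape(-1,7)[:,:6]).max()); 
    for i in range(0,n,8): print([float(round(v,3)) for v in out[i*7:(i+8)*7]])
def st():
    o=get_obs(); q=np.array(o["tool_rot"]); A=Ro.from_quat(q[[1,2,3,0]]).as_matrix()
    print("t",o["t"],np.array(o["eef_pos"]).round(4),"yaw",np.degrees(np.arctan2(A[1,1],A[0,1])).round(2),"tilt",A[:2,2].round(4),"F",np.array(o["contact_force"]).round(1),"w",round(o["gripper_width"],3),"gf",o["grasp_force"])
E
python3 -c "
from h import *
plan([.441,-.2345,.17],-1.7,24,1)"
```

```text
max 0.98
[0.72, -0.66, 0.13, -0.0, -0.0, -0.73, 1.0, 0.76, -0.62, 0.13, -0.0, -0.0, -0.73, 1.0, 0.79, -0.58, 0.13, -0.0, -0.0, -0.73, 1.0, 0.82, -0.54, 0.13, -0.0, -0.0, -0.73, 1.0, 0.84, -0.5, 0.13, -0.0, -0.0, -0.73, 1.0, 0.87, -0.45, 0.13, -0.0, -0.0, -0.73, 1.0, 0.89, -0.41, 0.13, -0.0, -0.0, -0.73, 1.0, 0.91, -0.36, 0.13, -0.0, -0.0, -0.73, 1.0]
[0.93, -0.32, 0.13, -0.0, -0.0, -0.73, 1.0, 0.94, -0.27, 0.13, -0.0, -0.0, -0.73, 1.0, 0.95, -0.22, 0.13, -0.0, -0.0, -0.73, 1.0, 0.96, -0.17, 0.13, -0.0, -0.0, -0.73, 1.0, 0.97, -0.12, 0.13, -0.0, -0.0, -0.73, 1.0, 0.98, -0.07, 0.13, -0.0, -0.0, -0.73, 1.0, 0.98, -0.02, 0.13, -0.0, -0.0, -0.73, 1.0, 0.98, 0.03, 0.13, -0.0, -0.0, -0.73, 1.0]
[0.98, 0.08, 0.13, -0.0, -0.0, -0.73, 1.0, 0.97, 0.13, 0.13, -0.0, -0.0, -0.73, 1.0, 0.96, 0.17, 0.13, -0.0, -0.0, -0.73, 1.0, 0.95, 0.22, 0.13, -0.0, -0.0, -0.73, 1.0, 0.94, 0.27, 0.13, -0.0, -0.0, -0.73, 1.0, 0.92, 0.32, 0.13, -0.0, -0.0, -0.73, 1.0, 0.91, 0.37, 0.13, -0.0, -0.0, -0.73, 1.0, 0.89, 0.41, 0.13, -0.0, -0.0, -0.73, 1.0]
```

Call:
jog_arm:
  moves: [0.7,-0.65,0.1,0,0,-0.75,1,0.75,-0.6,0.1,0,0,-0.75,1,0.8,-0.6,0.1,0,0,-0.75,1,0.8,-0.55,0.1,0,0,-0.75,1,0.85,-0.5,0.1,0,0,-0.75,1,0.85,-0.45,0.1,0,0,-0.75,1,0.9,-0.4,0.1,0,0,-0.75,1,0.9,-0.35,0.1,0,0,-0.75,1]
  grip_force: 100

```text
t: 0.87
eef_pos: [0.2848, -0.5058, 0.2151]
tool_rot: [-0.0, 0.933, 0.359, -0.0]
contact_force: [-0.2, 0.3, 0.3]
gripper_width: 0.999
grasp_force: 0.0
```

Call:
jog_arm:
  moves: [0.95,-0.3,0.1,0,0,-0.75,1,0.95,-0.25,0.1,0,0,-0.75,1,0.95,-0.2,0.1,0,0,-0.75,1,0.95,-0.15,0.1,0,0,-0.75,1,0.95,-0.1,0.1,0,0,-0.75,1,1,-0.05,0.1,0,0,-0.75,1,1,0,0.1,0,0,-0.75,1,1,0,0.1,0,0,-0.75,1]

```text
t: 1.53
eef_pos: [0.3638, -0.3685, 0.1991]
tool_rot: [0.0, 0.838, 0.546, 0.0]
contact_force: [0.4, 0.3, -0.6]
gripper_width: 1.001
grasp_force: 0.0
```

```bash
python3 -c "
from h import *
st();plan([.441,-.2345,.17],-1.7,8,1)"
```

```text
t 1.5333 [ 0.3638 -0.3685  0.1991] yaw -23.77 tilt [ 0.0002 -0.0001] F [ 0.4  0.3 -0.6] w 1.001 gf 0.0
max 0.96
[0.96, 0.1, 0.18, 0.0, 0.0, -0.69, 1.0, 0.96, 0.15, 0.18, 0.0, 0.0, -0.69, 1.0, 0.95, 0.2, 0.18, 0.0, 0.0, -0.69, 1.0, 0.94, 0.24, 0.18, 0.0, 0.0, -0.69, 1.0, 0.92, 0.29, 0.18, 0.0, 0.0, -0.69, 1.0, 0.91, 0.33, 0.18, 0.0, 0.0, -0.69, 1.0, 0.89, 0.37, 0.18, 0.0, 0.0, -0.69, 1.0, 0.87, 0.42, 0.18, 0.0, 0.0, -0.69, 1.0]
```

Call:
jog_arm:
  moves: [0.95,0.1,0.2,0,0,-0.7,1,0.95,0.15,0.2,0,0,-0.7,1,0.95,0.2,0.2,0,0,-0.7,1,0.95,0.25,0.2,0,0,-0.7,1,0.9,0.3,0.2,0,0,-0.7,1,0.9,0.35,0.2,0,0,-0.7,1,0.9,0.35,0.2,0,0,-0.7,1,0.85,0.4,0.1,0,0,-0.6,1]

```text
t: 2.2
eef_pos: [0.4408, -0.2355, 0.1686]
tool_rot: [-0.0, 0.718, 0.696, -0.0]
contact_force: [-0.1, -0.4, 0.4]
gripper_width: 0.999
grasp_force: 0.0
```

```bash
python3 - <<'E'
from h import *
c=cam("wrist"); st(); cv2.imwrite("pics/w1.png",c["color"])
P=[(.441,-.2345,.084),(.4452,-.080,.01),(.44,-.2345,0)]; print(px(c,P), -c["R"].T@np.array(c["tvec"]))
E
```

```text
t 2.25 [ 0.4429 -0.2317  0.1687] yaw -1.41 tilt [0.0008 0.0024] F [ 1.9  3.9 -0.6] w 0.993 gf 0.0
[[321.14719458 210.83986819]
 [320.33278044  17.67726918]
 [320.15078473 187.10116868]] [ 0.44309811 -0.16333905  0.31126311]
```

View pics/w1.png

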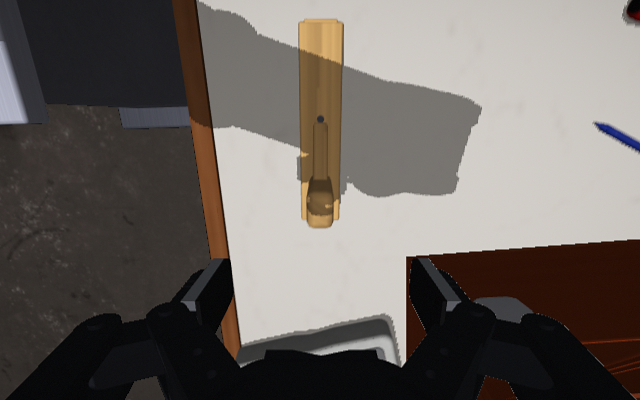

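The wrist view shows the stick upright in the picture, with its nose at (321,18) and handle top at about (320,209). Both are within 2 px of the prediction, so I'll descend.

```bash
python3 -c "
from h import *
plan([.441,-.234,.033],-1.8,8,1)"
```

```text
max 0.85
[-0.02, -0.01, 0.85, 0.0, -0.0, 0.01, 1.0, -0.02, -0.01, 0.85, 0.0, -0.0, 0.01, 1.0, -0.02, -0.01, 0.85, 0.0, -0.0, 0.01, 1.0, -0.02, -0.01, 0.85, 0.0, -0.0, 0.01, 1.0, -0.02, -0.01, 0.85, 0.0, -0.0, 0.01, 1.0, -0.02, -0.01, 0.85, 0.0, -0.0, 0.01, 1.0, -0.02, -0.01, 0.85, 0.0, -0.0, 0.01, 1.0, -0.02, -0.01, 0.85, 0.0, -0.0, 0.01, 1.0]
```

Call:
jog_arm:
  moves: [-0.1,0,0.8,0,0,0.1,1,0,-0.05,0.9,0,0,0,1,0,0,0.9,0,0,0,1,0,0,0.9,0,0,0,1,0,0,0.9,0,0,0,1,0,0,0.9,0,0,0,1,0,0,0.9,0,0,0,1,0,0,0.6,0,0,0,1]

```text
t: 2.92
eef_pos: [0.439, -0.2384, 0.0317]
tool_rot: [-0.001, 0.722, 0.692, -0.0]
contact_force: [-0.0, -1.1, -0.2]
gripper_width: 1.006
grasp_force: 0.0
```

Call:
jog_arm:
  moves: [0,0,0,0,0,0,0.6,0,0,0,0,0,0,0,0,0,0,0,0,0,0,0,0,0,0,0,0,0,0,0,0,0,0,0,0,0,0,0,0,0,0,0,0,0,0,0,0,0,0,0,0,0,0,0,0]
  grip_force: 110

```text
validation failed for argument at $.mo...
```

```bash
python3 -c "
from h import *
st()"
```

```text
t 2.9167 [ 0.439  -0.2384  0.0317] yaw -2.38 tilt [-0.0012  0.0009] F [-0.  -1.1 -0.2] w 1.006 gf 0.0
```

Call:
jog_arm:
  moves: [0.2,0.1,0,0,0,-0.1,1,0,0,0,0,0,0,0.5,0,0,0,0,0,0,0,0,0,0,0,0,0,0,0,0,0,0,0,0,0,0,0,0,0,0,0,0,0,0,0,0,0,0,0,0,0,0,0,0,0,0]
  grip_force: 110

```text
t: 3.58
eef_pos: [0.4418, -0.2359, 0.0342]
tool_rot: [0.001, 0.72, 0.694, 0.0]
contact_force: [-0.9, 0.3, 6.7]
gripper_width: 0.246
grasp_force: 107.8
```

```bash
python3 -c "
from h import *
st()"
```

```text
t 3.5833 [ 0.4418 -0.2359  0.0342] yaw -2.09 tilt [ 0.0012 -0.0009] F [-0.9  0.3  6.7] w 0.246 gf 107.77381181716919
```

```bash
python3 -c "
from h import *
plan([.575,-.170,.104],-4.2,8,0,1)"
```

```text
max 0.8
[0.4, 0.8, -0.4, 0.0, 0.0, 0.1, 0.0, 0.4, 0.8, -0.4, 0.0, 0.0, 0.1, 0.0, 0.5, 0.8, -0.4, 0.0, 0.0, 0.1, 0.0, 0.5, 0.8, -0.4, 0.0, 0.0, 0.1, 0.0, 0.5, 0.8, -0.4, 0.0, 0.0, 0.1, 0.0, 0.5, 0.8, -0.4, 0.0, 0.0, 0.1, 0.0, 0.5, 0.8, -0.4, 0.0, 0.0, 0.1, 0.0, 0.5, 0.8, -0.4, 0.0, 0.0, 0.1, 0.0]
```

Call:
jog_arm:
  moves: [0,0,-0.4,0,0,0,0,0,0,-0.8,0,0,0,0,0,0.3,-0.8,0,0,0,0,0.4,0.8,-0.8,0,0,0,0,0.6,0.9,-0.7,0,0,0.1,0,0.6,0.9,0,0,0,0.1,0,0.6,0.9,0,0,0,0.1,0,0.6,0.9,0,0,0,0.1,0]

```text
t: 4.25
eef_pos: [0.5383, -0.1834, 0.1042]
tool_rot: [0.0, 0.73, 0.684, 0.0]
contact_force: [-0.7, 0.2, -0.9]
gripper_width: 0.245
grasp_force: 107.4
```

```bash
python3 -c "
from h import *
st();plan([.575,-.170,.104],-4.2,8,0,2)"
```

```text
t 4.25 [ 0.5383 -0.1834  0.1042] yaw -3.72 tilt [ 0.0005 -0.0004] F [-0.7  0.2 -0.9] w 0.245 gf 107.43391513824463
max 0.22
[0.1, 0.22, 0.0, 0.0, 0.0, 0.01, 0.0, 0.1, 0.22, 0.0, 0.0, 0.0, 0.01, 0.0, 0.1, 0.22, 0.0, 0.0, 0.0, 0.01, 0.0, 0.1, 0.22, 0.0, 0.0, 0.0, 0.01, 0.0, 0.1, 0.22, 0.0, 0.0, 0.0, 0.01, 0.0, 0.1, 0.22, 0.0, 0.0, 0.0, 0.01, 0.0, 0.1, 0.22, 0.0, 0.0, 0.0, 0.01, 0.0, 0.1, 0.22, 0.0, 0.0, 0.0, 0.01, 0.0]
```

Call:
jog_arm:
  moves: [0.1,0.2,0,0,0,0.1,0,0.1,0.3,0,0,0,0,0,0.1,0.3,0,0,0,0,0,0.1,0.3,0,0,0,0,0,0.1,0.3,0,0,0,0,0,0.1,0.3,0,0,0,0,0,0.1,0.1,0,0,0,0,0,0,0,0,0,0,0,0]

```text
t: 4.92
eef_pos: [0.5752, -0.1717, 0.1033]
tool_rot: [-0.0, 0.732, 0.682, 0.0]
contact_force: [-0.0, -0.1, -1.1]
gripper_width: 0.243
grasp_force: 107.6
```

```bash
python3 - <<'E'
from h import *
c=cam("wrist"); st(); cv2.imwrite("pics/w2.png",c["color"])
o=np.array([.5993,.1488,0]); 
import json
t=np.radians(-4.2); F=np.array([-np.sin(t),np.cos(t),0]); X=np.array([np.cos(t),np.sin(t),0]); Z=np.array([0,0,1])
for n,x,y,z in [("deckL",-55,-205,30),("deckR",55,-205,30),("mouthL",-32.5,0,30),("mouthR",32.5,0,30),("gL",-32.3,-183,42),("gR",32.3,-183,42),("tailL",-30,-129,36),("tailR",30,-129,36)]: print(n,px(c,o+X*x/1e3+F*y/1e3+Z*z/1e3).round(1))
E
```

```text
t 4.9667 [ 0.5746 -0.172   0.1032] yaw -4.06 tilt [-0.0002  0.0002] F [-1.1  0.  -1.5] w 0.244 gf 107.60812282562256
deckL [[236.8  44.9]]
deckR [[407.5  45.3]]
mouthL [[ 251.5 -462. ]]
mouthR [[ 396.  -461.5]]
gL [[267.2  -1.5]]
gR [[377.6  -1.3]]
tailL [[ 268.4 -110.3]]
tailR [[ 376.9 -110. ]]
```

View pics/w2.png

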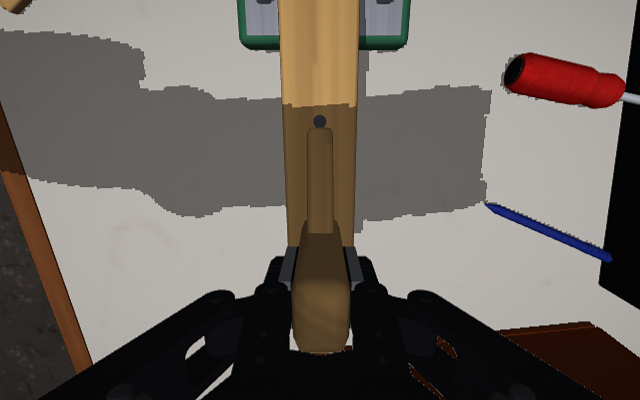

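The wrist view shows the stick axis vertical at column 320. The deck's near edge runs (238,49)–(410,48), so its centre is at 324. The stick is parallel to the deck and about 2.7 mm too far left. I'll shift +2.5 mm and lower it.

Call:
jog_arm:
  moves: [0,0.15,0.4,0,0,0,0,0,0,0.4,0,0,0.05,0,0,0,0.4,0,0,0,0,0,0,0.3,0,0,0,0,0,0,0.2,0,0,0,0,0,0,0.1,0,0,0,0,0,0,0,0,0,0,0,0,0,0,0,0,0,0]
  grip_force: 120

```text
t: 5.63
eef_pos: [0.5776, -0.1725, 0.0673]
tool_rot: [0.0, 0.733, 0.68, 0.0]
contact_force: [0.1, -0.4, -2.1]
gripper_width: 0.241
grasp_force: 117.1
```

```bash
python3 - <<'E'
from h import *
c=cam("scene"); d=cam("top");st(); a=c["color"][165:235,170:330]; b=d["color"][160:230,175:335]
cv2.imwrite("pics/v3.png",np.vstack([cv2.resize(i,(640,280),interpolation=cv2.INTER_CUBIC) for i in(a,b)]))
E
```

```text
t 5.7333 [ 0.5779 -0.1726  0.0677] yaw -4.28 tilt [ 0.0008 -0.0002] F [-0.1 -1.1 -0.9] w 0.242 gf 117.13920950889587
```

View pics/v3.png

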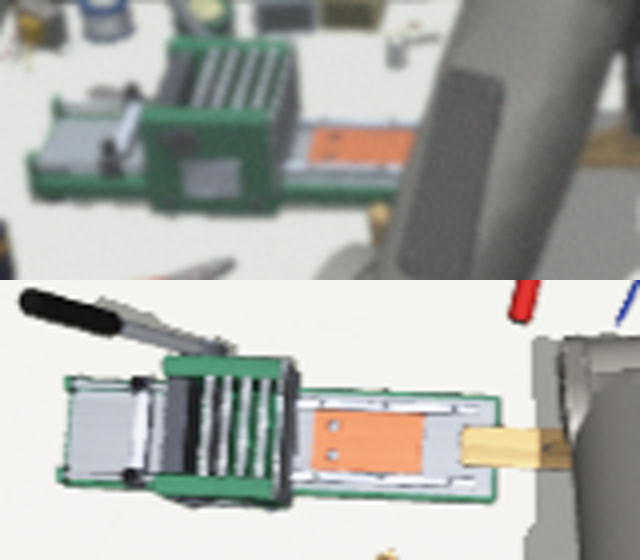

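The scene and top crops show the stick on the infeed deck. Its nose is at (462,446) in the lower panel, centred in the channel and about 37 mm short of the bar's tail at (424,444). Advancing.

Call:
jog_arm:
  moves: [0,0,0.05,0,0,0,0,0.4,0,0.05,0,0,0,0,0.4,0,0,0,0,0,0,0.4,0,0,0,0,0,0,0.4,0,0,0,0,0,0,0.3,0,0,0,0,0,0,0.2,0,0,0,0,0,0,0.2,0,0,0,0,0,0]

```text
t: 6.4
eef_pos: [0.5811, -0.1269, 0.0655]
tool_rot: [0.0, 0.733, 0.68, -0.0]
contact_force: [-0.7, -3.8, 0.1]
gripper_width: 0.246
grasp_force: 117.2
```

Call:
jog_arm:
  moves: [0.3,0,0,0,0,0,0,0.3,0,0,0,0,0,0,0.3,0,0,0,0,0,0,0.3,0,0,0,0,0,0,0.3,0,0,0,0,0,0,0.3,0,0,0,0,0,0,0.3,0,0,0,0,0,0,0.3,0,0,0,0,0,0]

```text
t: 7.07
eef_pos: [0.5846, -0.0781, 0.0653]
tool_rot: [-0.0, 0.733, 0.68, -0.0]
contact_force: [-0.6, -3.1, -0.6]
gripper_width: 0.241
grasp_force: 117.2
```

```bash
python3 -c "
from h import *
st()"
```

```text
t 7.0667 [ 0.5846 -0.0781  0.0653] yaw -4.27 tilt [-0.0001 -0.    ] F [-0.6 -3.1 -0.6] w 0.241 gf 117.1958327293396
```

Call:
jog_arm:
  moves: [0.25,0,0,0,0,0,0,0.25,0,0,0,0,0,0,0.25,0,0,0,0,0,0,0.25,0,0,0,0,0,0,0.25,0,0,0,0,0,0,0.25,0,0,0,0,0,0,0.25,0,0,0,0,0,0,0.25,0,0,0,0,0,0]

```text
t: 7.73
eef_pos: [0.5875, -0.0409, 0.0655]
tool_rot: [0.001, 0.733, 0.68, -0.001]
contact_force: [-1.0, -9.1, 2.6]
gripper_width: 0.242
grasp_force: 117.5
```

Call:
jog_arm:
  moves: [0.25,0,0,0,0,0,0,0.25,0,0,0,0,0,0,0.25,0,0,0,0,0,0,0.25,0,0,0,0,0,0,0.25,0,0,0,0,0,0,0.25,0,0,0,0,0,0,0.25,0,0,0,0,0,0,0.0,0,0,0,0,0,0]

```text
t: 8.4
eef_pos: [0.5901, -0.0041, 0.0654]
tool_rot: [0.0, 0.733, 0.68, -0.0]
contact_force: [-0.2, -3.3, -0.2]
gripper_width: 0.239
grasp_force: 117.2
```

```bash
python3 - <<'E'
from h import *
c=cam("top"); w=cam("wrist"); st(); b=c["color"][160:230,175:335]
cv2.imwrite("pics/v4.png",np.vstack([cv2.resize(b,(640,280),interpolation=cv2.INTER_CUBIC),w["color"][:300]]))
E
```

```text
t 8.5 [ 0.5901 -0.0042  0.0653] yaw -4.29 tilt [-0.0002 -0.0006] F [-0.1 -2.9 -0.7] w 0.243 gf 117.1515154838562
```

View pics/v4.png

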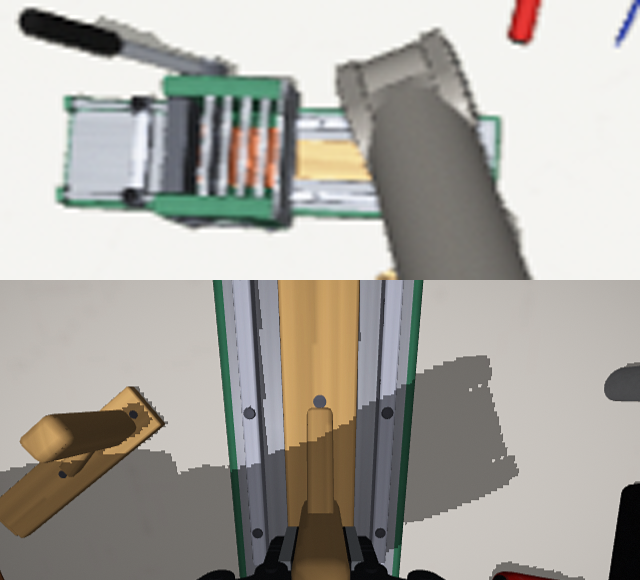

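The bar is now through the mouth and under the roller; copper shows between the roof bars at (200–280, 155). The stick is centred between the guides, and about 30 mm remain.

Call:
jog_arm:
  moves: [0.15,0,0,0,0,0,0,0.15,0,0,0,0,0,0,0.15,0,0,0,0,0,0,0.15,0,0,0,0,0,0,0.15,0,0,0,0,0,0,0.1,0,0,0,0,0,0,0.1,0,0,0,0,0,0,0,0,0,0,0,0,0]

```text
t: 9.17
eef_pos: [0.5914, 0.014, 0.0653]
tool_rot: [0.0, 0.733, 0.68, -0.001]
contact_force: [-1.1, -5.9, 1.4]
gripper_width: 0.243
grasp_force: 117.3
```

Call:
jog_arm:
  moves: [0.05,0,0,0,0,0,0,0.05,0,0,0,0,0,0,0.05,0,0,0,0,0,0,0.05,0,0,0,0,0,0,0,0,0,0,0,0,0,0,0,0,0,0,0,0,0,0,0,0,0,0,0,0,0,0,0,0,0,0]

```text
t: 9.83
eef_pos: [0.5916, 0.0175, 0.0653]
tool_rot: [0.0, 0.733, 0.68, -0.001]
contact_force: [-0.3, -6.5, 1.5]
gripper_width: 0.243
grasp_force: 117.4
```

```bash
python3 - <<'E'
from h import *
st(); c=cam("top"); b=c["color"]; p=b[165:225,185:235]
cv2.imwrite("pics/v5.png",cv2.resize(p,None,fx=9,fy=9,interpolation=cv2.INTER_CUBIC))
E
```

```text
t 9.8333 [0.5916 0.0175 0.0653] yaw -4.35 tilt [-0.0007 -0.0017] F [-0.3 -6.5  1.5] w 0.243 gf 117.35520601272583
```

View pics/v5.png

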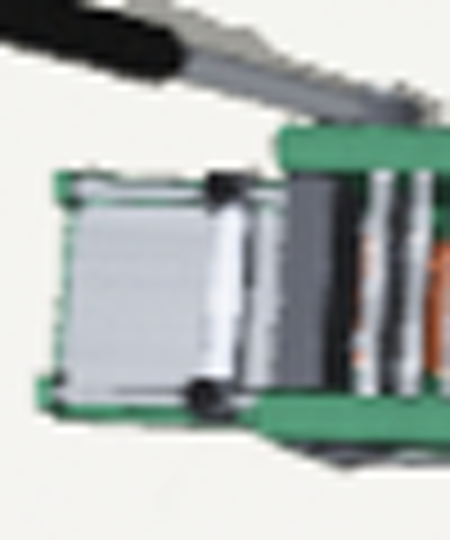

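The top crop shows the gauge as a white band with its face at about column 245. Deck is still visible between 250 and 280, so the bar hasn't emerged from under the roof plate. Continuing in small steps.

Call:
jog_arm:
  moves: [0.05,0,0,0,0,0,0,0.05,0,0,0,0,0,0,0.05,0,0,0,0,0,0,0.05,0,0,0,0,0,0,0,0,0,0,0,0,0,0,0,0,0,0,0,0,0,0,0,0,0,0,0,0,0,0,0,0,0,0]

```text
t: 10.55
eef_pos: [0.5919, 0.0215, 0.0653]
tool_rot: [0.0, 0.733, 0.68, -0.001]
contact_force: [-0.0, -6.2, 1.8]
gripper_width: 0.243
grasp_force: 117.4
```

```bash
python3 - <<'E'
from h import *
c=cam("top")
t=np.radians(-4.25); F=np.array([-np.sin(t),np.cos(t),0]); o=np.array([.6005,.1488,0])
h=np.array(get_obs()["eef_pos"]); n=(h-o)@F+.155; print("nose y",n,"bar front",n+.11)
s=lambda y,z:px(c,o+F*y+[0,0,z]).round(1)
print("roof end",s(.121,.112),"front",s(n+.11,.036),"gauge y for u211.8",[ (y,s(y,.052)) for y in(.14,.15,.16)])
E
```

```text
nose y 0.027405438977968155 bar front 0.13740543897796814
roof end [[213.3 195. ]] front [[214.2 197.7]] gauge y for u211.8 [(0.14, array([[212.5, 197.1]])), (0.15, array([[210., 197.]])), (0.16, array([[207.5, 196.9]]))]
```

Call:
jog_arm:
  moves: [0.05,0,0,0,0,0,0,0.05,0,0,0,0,0,0,0.05,0,0,0,0,0,0,0,0,0,0,0,0,0,0,0,0,0,0,0,0,0,0,0,0,0,0,0,0,0,0,0,0,0,0,0,0,0,0,0,0,0]

```text
t: 11.27
eef_pos: [0.5921, 0.0245, 0.0653]
tool_rot: [0.0, 0.733, 0.68, -0.001]
contact_force: [-0.7, -5.9, 1.3]
gripper_width: 0.245
grasp_force: 117.4
```

Call:
jog_arm:
  moves: [0.05,0,0,0,0,0,0,0.05,0,0,0,0,0,0,0,0,0,0,0,0,0,0,0,0,0,0,0,0,0,0,0,0,0,0,0,0,0,0,0,0,0,0,0,0,0,0,0,0,0,0,0,0,0,0,0,0]

```text
t: 11.93
eef_pos: [0.5923, 0.0264, 0.0653]
tool_rot: [0.0, 0.733, 0.68, -0.001]
contact_force: [-1.0, -6.0, 1.6]
gripper_width: 0.244
grasp_force: 117.4
```

Call:
jog_arm:
  moves: [0.05,0,0,0,0,0,0,0.05,0,0,0,0,0,0,0,0,0,0,0,0,0,0,0,0,0,0,0,0,0,0,0,0,0,0,0,0,0,0,0,0,0,0,0,0,0,0,0,0,0,0,0,0,0,0,0,0]

```text
t: 12.6
eef_pos: [0.5924, 0.0284, 0.0653]
tool_rot: [0.0, 0.733, 0.68, -0.001]
contact_force: [-0.6, -6.9, 1.3]
gripper_width: 0.244
grasp_force: 117.4
```

Call:
jog_arm:
  moves: [0.05,0,0,0,0,0,0,0.05,0,0,0,0,0,0,0,0,0,0,0,0,0,0,0,0,0,0,0,0,0,0,0,0,0,0,0,0,0,0,0,0,0,0,0,0,0,0,0,0,0,0,0,0,0,0,0,0]

```text
t: 13.27
eef_pos: [0.5926, 0.0304, 0.0653]
tool_rot: [0.0, 0.733, 0.68, -0.001]
contact_force: [-1.8, -7.1, 1.6]
gripper_width: 0.243
grasp_force: 117.3
```

```bash
python3 - <<'E'
from h import *
st(); c=cam("top"); a=cam("scene")
b=cv2.resize(c["color"][170:220,185:245],None,fx=9,fy=9,interpolation=cv2.INTER_CUBIC)[:,:540]
a=cv2.resize(a["color"][188:222,175:235],None,fx=9,fy=9,interpolation=cv2.INTER_CUBIC)[:140+160]
cv2.imwrite("pics/v6.png",np.vstack([b[:300],a[:300]]))
E
```

```text
t 13.2667 [0.5926 0.0304 0.0653] yaw -4.34 tilt [-0.0007 -0.0018] F [-1.8 -7.1  1.6] w 0.243 gf 117.34658002853394
```

View pics/v6.png

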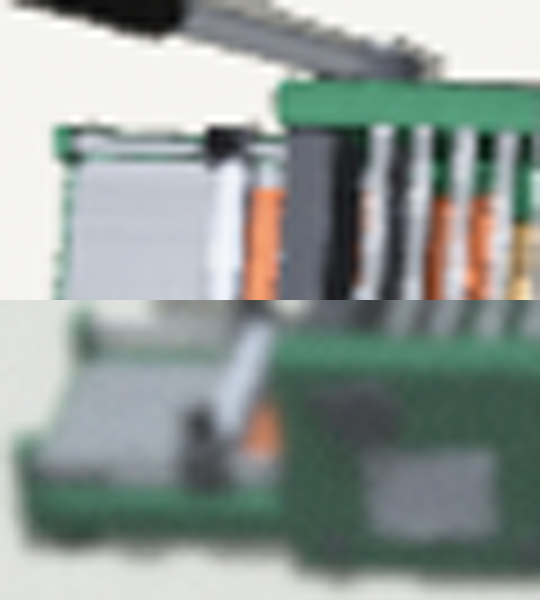

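The bar's copper front has now emerged beyond the roof at column 247, almost touching the gauge band (210–245), which hasn't moved. I'll use finer steps.

Call:
jog_arm:
  moves: [0.05,0,0,0,0,0,0,0,0,0,0,0,0,0,0,0,0,0,0,0,0,0,0,0,0,0,0,0,0,0,0,0,0,0,0,0,0,0,0,0,0,0,0,0,0,0,0,0,0,0,0,0,0,0,0,0]

```text
t: 14.03
eef_pos: [0.5926, 0.0305, 0.0653]
tool_rot: [0.001, 0.734, 0.68, -0.001]
contact_force: [-0.8, -8.0, 1.8]
gripper_width: 0.242
grasp_force: 117.5
```

Call:
jog_arm:
  moves: [0.05,0,0,0,0,0,0,0,0,0,0,0,0,0,0,0,0,0,0,0,0,0,0,0,0,0,0,0,0,0,0,0,0,0,0,0,0,0,0,0,0,0,0,0,0,0,0,0,0,0,0,0,0,0,0,0]

```text
t: 14.7
eef_pos: [0.5925, 0.0306, 0.0653]
tool_rot: [0.001, 0.734, 0.679, -0.002]
contact_force: [-2.0, -10.0, 3.7]
gripper_width: 0.24
grasp_force: 117.7
```

Call:
jog_arm:
  moves: [0.05,0,0,0,0,0,0,0.05,0,0,0,0,0,0,0.05,0,0,0,0,0,0,0,0,0,0,0,0,0,0,0,0,0,0,0,0,0,0,0,0,0,0,0,0,0,0,0,0,0,0,0,0,0,0,0,0,0]

```text
t: 15.37
eef_pos: [0.5927, 0.0309, 0.0652]
tool_rot: [0.002, 0.734, 0.679, -0.003]
contact_force: [-1.9, -15.2, 4.3]
gripper_width: 0.244
grasp_force: 118.0
```

```bash
python3 -c "
from h import *
st()"
```

```text
t 15.3667 [0.5927 0.0309 0.0652] yaw -4.51 tilt [-0.0021 -0.0069] F [ -1.9 -15.2   4.3] w 0.244 gf 117.9662561416626
```

Call:
jog_arm:
  moves: [0.05,0,0,0,0,0,0,0.05,0,0,0,0,0,0,0.05,0,0,0,0,0,0,0.05,0,0,0,0,0,0,0,0,0,0,0,0,0,0,0,0,0,0,0,0,0,0,0,0,0,0,0,0,0,0,0,0,0,0]

```text
t: 16.03
eef_pos: [0.5927, 0.0309, 0.0655]
tool_rot: [0.003, 0.735, 0.678, -0.005]
contact_force: [-3.6, -24.0, 9.7]
gripper_width: 0.243
grasp_force: 118.9
```

```bash
python3 - <<'E'
from h import *
st(); c=cam("top")
b=cv2.resize(c["color"][175:220,190:230],None,fx=13,fy=13,interpolation=cv2.INTER_CUBIC)
cv2.imwrite("pics/v7.png",b)
E
```

```text
t 16.0333 [0.5927 0.0309 0.0655] yaw -4.65 tilt [-0.0033 -0.0114] F [ -3.6 -24.    9.7] w 0.243 gf 118.85218620300293
```

View pics/v7.png

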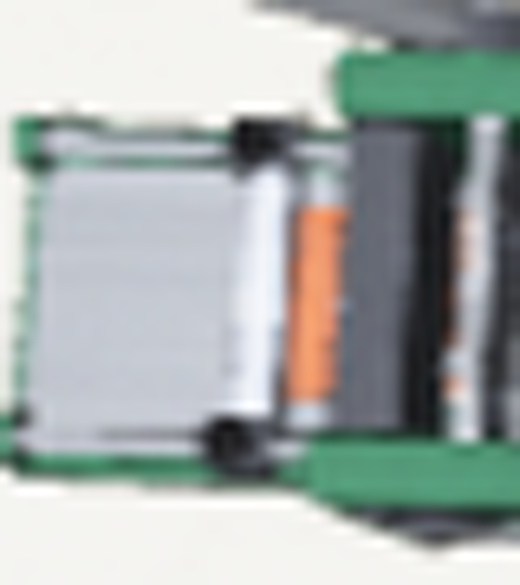

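The bar's leading edge is parallel and tight to the gauge, with only the dark gauge face at about column 290 showing between copper and the white top. The gauge hasn't moved, and the push reached 24 N. Drawing the stick out.

Call:
jog_arm:
  moves: [-0.3,0,0,0,0,0,0,-0.5,0,0,0,0,0,0,-0.7,0,0,0,0,0,0,-0.8,0,0,0,0,0,0,-0.8,0,0,0,0,0,0,-0.8,0,0,0,0,0,0,-0.8,0,0,0,0,0,0,-0.8,0,0,0,0,0,0]

```text
t: 16.75
eef_pos: [0.5852, -0.069, 0.0651]
tool_rot: [-0.0, 0.733, 0.681, 0.0]
contact_force: [0.9, 0.5, -1.5]
gripper_width: 0.243
grasp_force: 117.1
```

Call:
jog_arm:
  moves: [-0.8,0,0,0,0,0,0,-0.8,0,0,0,0,0,0,-0.8,0,0,0,0,0,0,-0.8,0,0,0,0,0,0,-0.8,0,-0.3,0,0,0,0,-0.6,0,-0.7,0,0,0,0,-0.4,0,-0.7,0,0,0,0,-0.2,0,-0.3,0,0,0,0]

```text
t: 17.42
eef_pos: [0.5782, -0.174, 0.1066]
tool_rot: [0.001, 0.734, 0.68, 0.001]
contact_force: [0.2, -0.9, -1.4]
gripper_width: 0.246
grasp_force: 117.2
```

```bash
python3 -c "
from h import *
st();plan([.442,-.236,.08],-2.1,8,0)"
```

```text
t 17.4167 [ 0.5782 -0.174   0.1066] yaw -4.36 tilt [ 0.0022 -0.    ] F [ 0.2 -0.9 -1.4] w 0.246 gf 117.2114896774292
max 0.83
[-0.45, -0.82, 0.16, 0.0, -0.0, -0.07, 0.0, -0.45, -0.82, 0.16, 0.0, -0.0, -0.07, 0.0, -0.44, -0.82, 0.16, 0.0, -0.0, -0.07, 0.0, -0.44, -0.83, 0.16, 0.0, -0.0, -0.07, 0.0, -0.44, -0.83, 0.16, 0.0, -0.0, -0.07, 0.0, -0.43, -0.83, 0.16, 0.0, -0.0, -0.07, 0.0, -0.43, -0.83, 0.16, 0.0, -0.0, -0.07, 0.0, -0.42, -0.83, 0.16, 0.0, -0.0, -0.07, 0.0]
```

Call:
jog_arm:
  moves: [-0.4,-0.8,0,0,0,-0.1,0,-0.4,-0.9,0,0,0,-0.1,0,-0.5,-0.9,0,0,0,-0.1,0,-0.5,-0.9,0,0,0,-0.1,0,-0.5,-0.9,0.2,0,0,-0.1,0,-0.5,-0.8,0.3,0,0,0,0,-0.4,-0.8,0.4,0,0,0,0,-0.4,-0.6,0.4,0,0,0,0]

```text
t: 18.08
eef_pos: [0.4407, -0.2371, 0.0788]
tool_rot: [-0.0, 0.721, 0.693, 0.0]
contact_force: [-1.0, -1.3, -2.2]
gripper_width: 0.242
grasp_force: 117.5
```

```bash
python3 - <<'E'
from h import *
c=cam("wrist"); d=cam("top"); st()
cv2.imwrite("pics/v8.png",np.hstack([cv2.resize(c["color"],(400,250)),cv2.resize(d["color"][165:265,175:335],(400,250),interpolation=cv2.INTER_CUBIC)]))
E
```

```text
t 18.1833 [ 0.4387 -0.238   0.0777] yaw -2.41 tilt [-0.004  0.001] F [ 0.1 -0.4 -1.2] w 0.243 gf 117.35476970672607
```

View pics/v8.png

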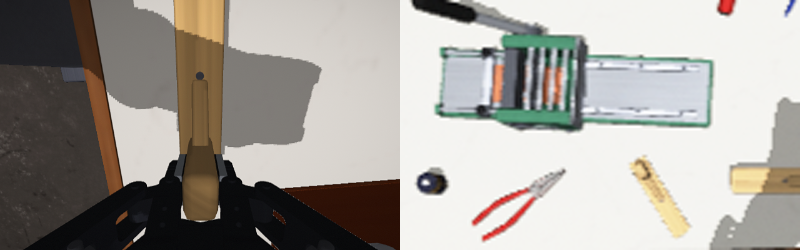

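The right panel shows the bar staying at the gauge (490–505, 85). The stick is held over clear bench, well away from the pliers and the small stick. Lowering.

Call:
jog_arm:
  moves: [0,0,0.4,0,0,0,0,0,0,0.5,0,0,0,0,0,0,0.5,0,0,0,0,0,0,0.4,0,0,0,0,0,0,0.2,0,0,0,0,0,0,0.1,0,0,0,0,0,0,0,0,0,0,0,0,0,0,0,0,0,0]

```text
t: 18.85
eef_pos: [0.4423, -0.2372, 0.0373]
tool_rot: [0.0, 0.721, 0.693, 0.0]
contact_force: [-0.6, -0.3, -1.3]
gripper_width: 0.246
grasp_force: 117.4
```

Call:
jog_arm:
  moves: [0,0,0.05,0,0,0,0,0,0,0.05,0,0,0,0,0,0,0.05,0,0,0,0,0,0,0,0,0,0,0,0,0,0,0,0,0,0,0,0,0,0,0,0,0,0,0,0,0,0,0,0,0,0,0,0,0,0,0]

```text
t: 19.52
eef_pos: [0.442, -0.2373, 0.0343]
tool_rot: [0.0, 0.721, 0.693, 0.0]
contact_force: [-0.3, -0.5, -2.1]
gripper_width: 0.24
grasp_force: 117.4
```

Call:
jog_arm:
  moves: [0,0,0.05,0,0,0,0,0,0,0.05,0,0,0,0,0,0,0,0,0,0,0,0,0,0,0,0,0,0,0,0,0,0,0,0,0,0,0,0,0,0,0,0,0,0,0,0,0,0,0,0,0,0,0,0,0,0]

```text
t: 20.18
eef_pos: [0.4421, -0.2374, 0.0341]
tool_rot: [0.0, 0.721, 0.693, -0.0]
contact_force: [-6.8, 1.4, 22.2]
gripper_width: 0.241
grasp_force: 121.1
```

Call:
jog_arm:
  moves: [0,0,-0.08,0,0,0,0,0,0,0,0,0,0,0,0,0,0,0,0,0,0.3,0,0,0,0,0,0,0.5,0,0,0,0,0,0,0.7,0,0,0,0,0,0,0.8,0,0,0,0,0,0,0.8,0,0,0,0,0,0,0.8]

```text
t: 20.85
eef_pos: [0.4419, -0.2373, 0.0338]
tool_rot: [-0.0, 0.721, 0.693, -0.0]
contact_force: [-0.1, 0.3, 0.5]
gripper_width: 0.802
grasp_force: 0.0
```

Call:
jog_arm:
  moves: [0,0,-0.3,0,0,0,0.8,0,0,-0.6,0,0,0,0.8,0,0,-0.8,0,0,0,0.8,0,0,-0.9,0,0,0,0.8,0,0,-0.9,0,0,0,0.8,0,0,-0.9,0,0,0,0.8,0,0,-0.9,0,0,0,0.8,0,0,-0.9,0,0,0,0.8]

```text
t: 21.52
eef_pos: [0.4418, -0.2372, 0.1592]
tool_rot: [0.0, 0.721, 0.693, 0.0]
contact_force: [-0.2, 0.4, 0.4]
gripper_width: 0.803
grasp_force: 0.0
```

Call:
jog_arm:
  moves: [-0.5,0,-0.4,0,0,0,0.8,-0.8,0,0,0,0,0,0.8,-0.8,0,0,0,0,0,0.8,-0.8,0,0,0,0,0,0.8,-0.8,0,0,0,0,0,0.8,-0.4,0,0,0,0,0,0.8,0,0,0,0,0,0,0.8,0,0,0,0,0,0,0.8]

```text
t: 22.18
eef_pos: [0.4384, -0.3192, 0.1656]
tool_rot: [-0.0, 0.721, 0.693, 0.0]
contact_force: [-0.4, 0.6, -0.5]
gripper_width: 0.797
grasp_force: 0.0
```

```bash
python3 - <<'E'
from h import *
c=cam("wrist"); d=cam("top"); st()
cv2.imwrite("pics/v9.png",np.hstack([cv2.resize(c["color"],(400,400)),cv2.resize(d["color"][165:265,175:275],(400,400),interpolation=cv2.INTER_CUBIC)]))
E
```

```text
t 22.2833 [ 0.4388 -0.3182  0.1657] yaw -2.2 tilt [-0.0002  0.0007] F [-0.1  0.  -0.6] w 0.798 gf 0.0
```

View pics/v9.png

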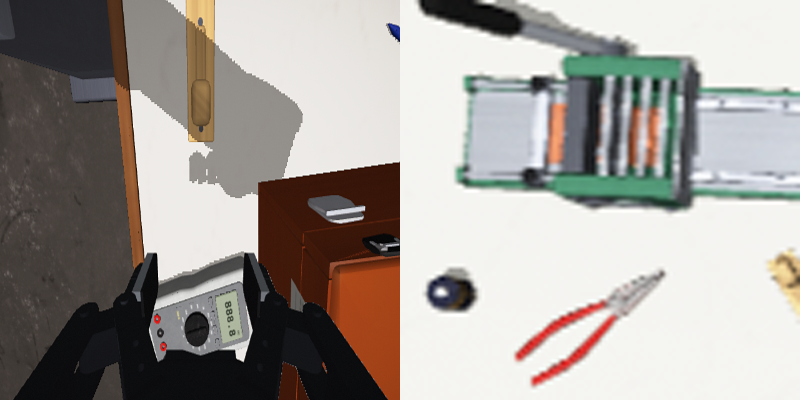

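The stick stands upright on its sole at (200,100) in the left panel, free of the gripper. The bar sits against the gauge at (548–565, 133) in the right panel, and the pliers and cell are where they were. Handing in.

```bash
python3 -c "
from h import *
print(hand_in())"
```

```text
the job is handed in; nothing more can be done
None
```

The job is handed in at about 22 s of the 51 s allowed: the copper bar is against the back gauge (final push 24 N, and the gauge did not move), the push stick stands on its sole on the bench clear of the shear, and nothing touched the pliers, cell or starter.

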